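# Lay out a soldering place around a clamped circuit board

## Task

Lay out the soldering place around the clamped circuit board: stand the brass-wool tip cleaner midway between the board holder and the soldering iron's stand, set the solder reel stand on the other side of the holder (the side away from the iron) and slip the green reel over its spindle so that it lies flat on the base, and put the flux jar behind the board, on the side away from the robot. The cleaner, the reel stand and the jar each stand upright, in line with the middle of the holder on their side of it, the reel stand and the jar about 3 cm clear of it. Leave the red reel, the parts bin and the fan alone and do not knock against the board or its holder.

Things in the scene. Friction and masses are not known exactly. Their poses are not given: they have to be found in the camera images.
- board_holder: Fixed holder: aluminium rail with two blue jaws that clamp a level green circuit board. 120 mm long along its y (over the clamp knobs), 70 mm deep along its x (the board), board top at 40 mm, tallest part on it 50 mm. Origin on the bench under its centre; its x points away from the robot (within 0.15 rad of world x: that is 'behind the board'), its y to the left seen from the robot, z up. Its place and yaw change from start to start.
- iron_stand: Fixed soldering iron stand: dark round base 100 mm across and 16 mm high with an inclined steel coil that holds a cordless iron with an orange and black handle, leaning towards the robot, top about 175 mm above the bench. Origin on the bench under the centre of the base. It stands on one side of the board holder, left or right, changing from start to start; its centre is 240 to 260 mm from the holder's centre, nearly along the holder's y axis (within 10 mm of it).
- parts_bin: Bystander, fixed: black open stacking bin with capacitors, 100 x 80 mm, 50 mm high, its low front towards the robot. Origin on the bench under its centre. It stands on the side of the holder away from the iron stand, its centre 240 to 260 mm from the holder's centre.
- reel_stand: Loose solder reel stand: round steel base 64 mm across and 12 mm high with an upright spindle 10 mm thick in its middle, tip at 64 mm above the bench. 0.26 to 0.44 kg. Pick it up by the spindle. Origin at the centre of the underside of the base, z up along the spindle.
- reel_green: Loose reel of solder with green flanges, lying flat: 52 mm across, 40 mm high, with a bore of 20 mm right through, 0.12 to 0.21 kg. Origin at the centre of its underside, z up along the bore. Seated on the reel stand its underside rests on the base, 12 mm above the stand's origin.
- reel_red: Bystander, loose: a reel of the same size with red flanges, lying flat. Not to be moved. Origin at the centre of its underside.
- tip_cleaner: Loose tip cleaner: black round cup filled with golden brass wool, 58 mm across, the cup 42 mm high, 0.09 to 0.16 kg. Origin at the centre of its underside, z up.
- flux_jar: Loose flux jar: small amber round jar with a white lid, 44 mm across, 45 mm high, 0.07 to 0.12 kg. Origin at the centre of its underside, z up.
- fan: Bystander, loose: black cooling fan lying flat, 60 x 60 x 25 mm. Not to be moved. Origin at the centre of its underside.
Mind the look-alikes: they are no part of the job. What is shaped like the reel_stand but pink is not meant.

How it is judged:
By the outcome, as a careful person would: the job done as asked, in the order asked, and still so for the second after the job is handed in, with the robot touching nothing.
It also fails if it takes over 109 s, if anything falls off the work surface, if the arm or the gripper's body presses on something with over 40 N, if the wrist force passes 120 N, or if a joint passes its speed limit or range.

## Robot

A 6-joint arm with a two-finger parallel gripper is mounted at the origin on the work surface. World frame = base frame: x ahead of the robot, y to its left, z up, the work surface at z = 0. Lengths are in m, angles in rad, forces in N, time in s.
With the tool pointing down it reaches from about 0.375 to 0.825 m from the base axis. Payload 5.5 kg.
Tool frame: the origin (TCP) lies midway between the tips of the shut fingers; the grasp point (between the pads) lies 19 mm behind it; z points along the fingers, y is the direction in which the jaws open and shut (so a half turn about z gives the same grasp; the last joint's range is limited). The gripper opens to 85 mm and grips with 20 to 120 N. Pads are 22 mm wide; open, the fingers measure 114 mm over their backs; the gripper's body (76 mm by 85 mm) begins 54 mm behind the grasp point. The pads swing forward as they close: fully open they stand 13 mm farther back than shut.
Start: joints at [-1.262, 0.314, -0.047, 1.21, 0, 1.571], TCP at [0.182, -0.572, 0.231] pointing down, gripper open.
Joint ranges: [-2.67, 2.67], [-0.69, 1.73], [-1.03, 1.25], [-2.08, 2.16], [-1.42, 1.45], [-3.14, 3.14]. Speed limits (rad/s): [2.39, 2.39, 3.01, 3.14, 3.14, 3.14].

## Interface

Orientations are given as a unit quaternion [x, y, z, w].
In Python, from bench import env, camera, spot_in, pinpoint gives the robot as it stands. The module is installed in compiled form; this text tells all that it offers.
- The arm moves only by the tool step_arm, never from a script. Its argument "steps" is a list of rows, each a list of 7 numbers: the shift along the tool's x, y, z in m, then the turn, a rotation vector about the tool's x, y, z in rad, then the opening, from 0 (shut) to 1 (fully open). A call has 1 to 20 rows; each row is the pose to reach, as a shift and turn from the pose commanded when the call began, along the tool's axes at that moment; what a row does not reach only later rows make up. A row lasts 1/8 s, in which the tool goes at most 62.5 mm and 10.7 degrees, less where a joint would pass 70% of its speed; a pose out of reach is approached as far as the arm can. A call with a gripper value outside its range is refused whole. The fingers move at their own pace and stop on an object; "squeeze" is the grip in N (left out, the last holds). Time passes only in rows, so rows that repeat a pose let the fingers close. It gives the time, the measured TCP pose, the force and the opening at its end, in the units of the state.
- env.get_obs(): the state, without advancing time (a new reading comes with each control period).
- camera(name): name is "side" or "top" or "wrist"; returns a dict with "frame" (400x640x3 uint8, red, green, blue), "z_map" (400x640 float32, m along the optical axis (not along the pixel's ray), 0 where there is no reading), "fx", "fy", "cx", "cy" (pixels), "R" (3x3) and "t" (3): a world point X has camera coordinates R X + t; the wrist camera has in their place "tool_from_camera" (4x4, takes a point from camera to tool coordinates, whose origin is the TCP and whose axes are the flange's). Camera axes: x right, y down, z forward; pixel columns grow to the right and rows downward; lengths in m; the calibration is good to about 2 mm. The wrist camera is an equidistant fisheye: a pixel r from the principal point sees the ray r / f radians off the axis. A picture is of the moment at which its call begins: read the wrist's pose just before it.
- env.close_job(): hands the job in, once; it reports no verdict.
Trained networks look in a picture, given as the dict that the camera call returned (one of the last four; its "shot" number tells which), for a name from the list of things; names that differ only in an ending like _2 or _b are one class to them, and where a whole thing is asked for, a point or a joint stands for the part that bears it (a point fixed in the world has none). Each returns a list of dicts, best first, with "p" (0 to 1); they miss things now and then, are a little off and sometimes report something else, mostly with a low value. They report only what shows in the picture. A call takes as long as a camera call. They do not tell look-alikes from the thing itself.
- spot_in(label, picture): "location" ([x, y, z] in m, in world coordinates, good to about 4 mm: the middle of the surface that is visible of it).
- pinpoint(label, picture): "location" ([x, y, z] in m, in world coordinates, good to about 4 mm: a listed point, or the origin of a listed thing).
The state is a dict: "clock": time; "joint_pos": joint angles; "joint_velocities": joint speeds; "effort": joint torques, N m; "tool_pos": TCP position; "ee_rot": TCP orientation; "ft_force": force on the tool from outside, world axes, zero at the start; "wrist_torque": the same for the moment, N m; "gripper_width": finger opening in m.
Only numpy, scipy, OpenCV 4.12 (cv2) and the standard library are available. Lean on these libraries where they do the work, as an engineer would, in place of code of your own. Each camera call takes 0.05 s, during which the arm holds its last target. There are 200 camera calls.

## Working session

There is one attempt and no reset: what is moved stays moved. The work goes in short steps, Python scripts to look and compute and a tool call to move; the robot and the scene stay as the last step left them, time stands still between calls to the robot, and variables do not carry over. Pictures are saved under pics/ and viewed, about 12 in all and at most 16, crops included, and the job is handed in when it is done.

Besides the shell and the picture viewer there is one more tool, called as name(argument=value, ...), one argument or row to a line, values as JSON. step_arm: Moves the arm, as the interface text tells. Its arguments: {"type":"object","properties":{"steps":{"type":"array"},"squeeze":{"type":"number"}},"required":["steps"]}

```bash
mkdir -p pics; cat > h.py <<'E'
import numpy as np, cv2
from bench import env, camera, spot_in, pinpoint
def save(p,n,box=None,s=1):
    f=p["frame"][:,:,::-1]
    if box: f=f[box[1]:box[3],box[0]:box[2]]
    cv2.imwrite("pics/"+n,cv2.resize(f,None,fx=s,fy=s,interpolation=cv2.INTER_CUBIC))
def px(p,X):
    c=p["R"]@np.array(X)+p["t"]; c=c.ravel()
    return [round(float(p["fx"]*c[0]/c[2]+p["cx"])),round(float(p["fy"]*c[1]/c[2]+p["cy"]))]
def cloud(p):
    z=p["z_map"]; v,u=np.mgrid[:z.shape[0],:z.shape[1]]
    C=np.stack([(u-p["cx"])/p["fx"]*z,(v-p["cy"])/p["fy"]*z,z],-1)
    W=(C-np.ravel(p["t"]))@p["R"]; W[z==0]=np.nan
    return W
E
python3 - <<'E'
from h import *
t=camera("top"); s=camera("side")
save(t,"top.png"); save(s,"side.png")
for n in "board_holder iron_stand parts_bin reel_stand reel_green reel_red tip_cleaner flux_jar fan".split():
    for nm,p in(("top",t),("side",s)):
        print(n,nm,[(np.round(d["location"],3).tolist(),round(d["p"],2),px(p,d["location"])) for d in pinpoint(n,p)[:3]])
o=env.get_obs();print(o["tool_pos"],o["ee_rot"],o["clock"])
E
```

```text
board_holder top [([0.606, 0.023, 0.002], 0.91, [316, 174])]
board_holder side [([0.601, 0.02, 0.003], 0.67, [294, 196])]
iron_stand top [([0.592, -0.22, -0.002], 0.87, [400, 180])]
iron_stand side [([0.586, -0.221, 0.003], 0.72, [321, 137])]
parts_bin top [([0.608, 0.266, 0.003], 0.9, [232, 172]), ([0.475, -0.414, 0.0], 0.59, [470, 222])]
parts_bin side [([0.61, 0.265, 0.001], 0.85, [262, 274])]
reel_stand top [([0.492, 0.42, -0.0], 0.96, [176, 211]), ([0.468, 0.32, -0.0], 0.8, [211, 220]), ([0.599, 0.384, 0.001], 0.6, [192, 175])]
reel_stand side [([0.469, 0.318, -0.003], 0.91, [315, 309]), ([0.493, 0.422, 0.0], 0.71, [291, 350]), ([0.594, 0.381, -0.0], 0.71, [252, 321])]
reel_green top [([0.476, -0.412, 0.001], 0.65, [469, 221])]
reel_green side [([0.481, -0.418, 0.002], 0.71, [368, 102])]
reel_red top [([0.433, -0.134, 0.001], 0.78, [371, 235])]
reel_red side [([0.434, -0.135, -0.003], 0.78, [366, 168])]
tip_cleaner top [([0.429, 0.117, -0.003], 0.64, [282, 235])]
tip_cleaner side [([0.431, 0.118, -0.002], 0.87, [349, 240]), ([0.629, -0.415, -0.001], 0.22, [323, 96])]
flux_jar top [([0.42, -0.01, 0.003], 0.52, [327, 239])]
flux_jar side [([0.426, -0.01, 0.003], 0.59, [361, 200])]
fan top [([0.624, -0.421, 0.002], 0.82, [470, 171])]
fan side [([0.628, -0.418, -0.003], 0.75, [323, 96]), ([0.491, 0.419, -0.002], 0.75, [292, 350])]
[ 0.18232164 -0.57161869  0.23128669] [ 9.88106089e-01  1.53773720e-01 -1.60241756e-05 -1.44383061e-05] 1.0
```

View pics/top.png

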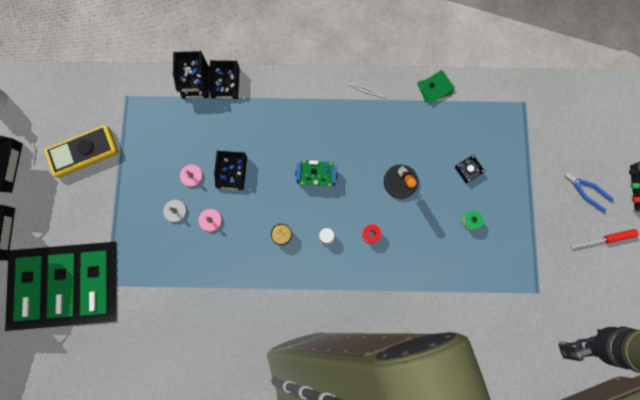

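View pics/side.png

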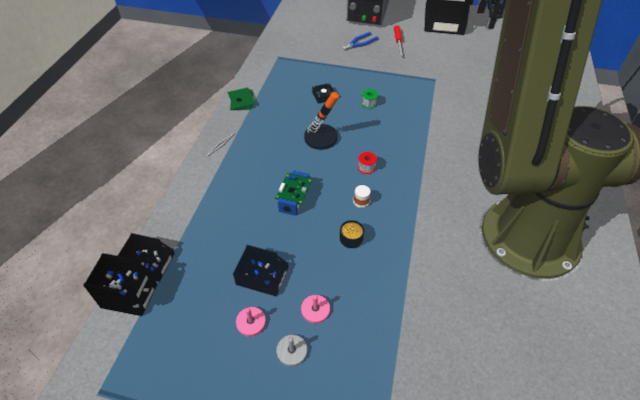

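Top view: the grey reel stand is at (176,211). The pink look-alikes are at (211,220) and (192,175). The other things are the green reel (472,220), red reel (371,234), cleaner (282,234), jar (327,236), holder (316,174), iron stand (401,181, to the right), bin (230,170) and fan (470,168). For the reel I want the green one, not the red. I'll refine the poses and crop the stands.

```bash
python3 - <<'E'
from h import *
t=camera("top"); s=camera("side")
save(s,"crop.png",(220,270,350,380),5)
Wt,Ws=cloud(t),cloud(s)
def top(W,c,r,z0,z1):
    m=(np.hypot(W[...,0]-c[0],W[...,1]-c[1])<r)&(W[...,2]>z0)&(W[...,2]<z1)
    return W[m]
for n,c,r,z0,z1 in [("cleaner",(.43,.117),.05,.03,.06),("jar",(.423,-.01),.04,.035,.06),("green",(.478,-.415),.045,.03,.055),("rstand base",(.492,.42),.05,.006,.02),("spindle",(.492,.42),.02,.04,.075),("iron base",(.59,-.22),.07,.008,.022)]:
    for k,W in(("top",Wt),("side",Ws)):
        P=top(W,c,r,z0,z1)
        if len(P)<4: print(n,k,len(P));continue
        (x,y),R=cv2.minEnclosingCircle(P[:,:2].astype(np.float32))
        print(n,k,len(P),"circ",round(x,4),round(y,4),"r",round(R,4),"mean",np.round(P.mean(0),4))
for k,W in(("top",Wt),("side",Ws)):
  for z0,z1 in((.034,.046),(.015,.06)):
    P=top(W,(.604,.022),.09,z0,z1)
    print("holder",k,len(P),cv2.minAreaRect(P[:,:2].astype(np.float32)*1000))
E
```

```text
cleaner top 350 circ 0.4294 0.1161 r 0.0289 mean [0.4296 0.1164 0.0394]
cleaner side 424 circ 0.4271 0.1177 r 0.031 mean [0.4277 0.1184 0.0387]
jar top 168 circ 0.4267 -0.0086 r 0.0201 mean [ 0.4266 -0.0085  0.045 ]
jar side 178 circ 0.4249 -0.0094 r 0.024 mean [ 0.4249 -0.0055  0.0439]
green top 241 circ 0.4776 -0.4149 r 0.027 mean [ 0.4777 -0.4144  0.0396]
green side 149 circ 0.4751 -0.4148 r 0.028 mean [ 0.4755 -0.4128  0.0384]
rstand base top 391 circ 0.4926 0.4206 r 0.0476 mean [0.4922 0.4199 0.0119]
rstand base side 693 circ 0.4911 0.422 r 0.0326 mean [0.4903 0.4248 0.0118]
spindle top 19 circ 0.4931 0.4204 r 0.0044 mean [0.4927 0.4201 0.0573]
spindle side 40 circ 0.4912 0.4225 r 0.005 mean [0.4905 0.4241 0.0565]
iron base top 732 circ 0.5775 -0.2164 r 0.0614 mean [ 0.5847 -0.2147  0.0158]
iron base side 607 circ 0.5872 -0.2211 r 0.0534 mean [ 0.584  -0.2126  0.0158]
holder top 797 ((602.6255493164062, 22.374488830566406), (115.89080047607422, 70.54412841796875), 86.99383544921875)
holder top 954 ((602.4909057617188, 22.280677795410156), (117.52119445800781, 70.58090209960938), 87.28721618652344)
holder side 793 ((599.84228515625, 23.66693878173828), (121.02953338623047, 70.8927001953125), 86.65434265136719)
holder side 992 ((599.84228515625, 23.66693878173828), (121.02953338623047, 70.8927001953125), 86.65434265136719)
```

View pics/crop.png

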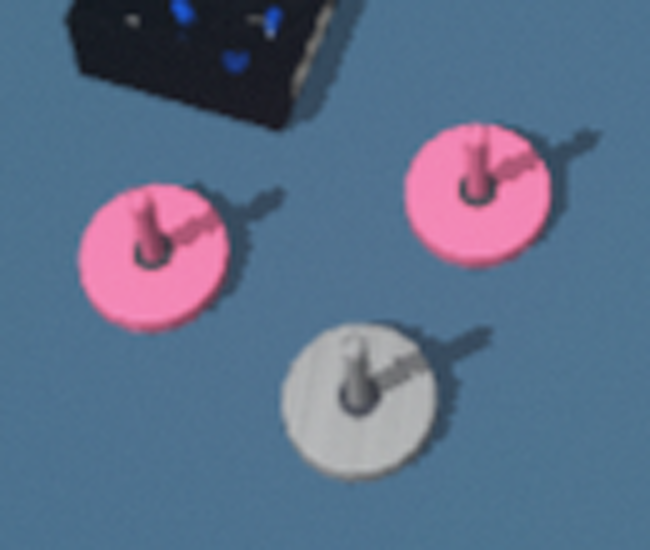

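The crop shows the grey steel stand at (358,400), which is the right one, and the two pink ones are look-alikes. Top and side agree to about 2 mm, and the yaw of about -0.053 agrees with the direction to the iron. Next, a helper to plan the moves.

```bash
cat > plan.py <<'E'
import sys; from h import env; import numpy as np
from scipy.spatial.transform import Rotation as Ro
# waypoints: x,y,z,psi_deg (tool x heading, tool pointing down) -> shift & rotvec in current tool frame
o=env.get_obs(); R=Ro.from_quat(o["ee_rot"]); p=np.array(o["tool_pos"])
m=R.as_matrix(); print("now",np.round(p,4),"psi",round(float(np.degrees(np.arctan2(m[1,0],m[0,0]))),1),"t",round(float(o["clock"]),2),"w",round(float(o["gripper_width"]),4),"q",np.round(o["joint_pos"],2))
for a in sys.argv[1:]:
    x,y,z,s=map(float,a.split(","))
    T=Ro.from_euler("z",s,degrees=True)*Ro.from_quat([1,0,0,0])
    print(a,"->",np.round(R.inv().apply(np.array([x,y,z])-p),4).tolist(),np.round((R.inv()*T).as_rotvec(),4).tolist())
E
python3 plan.py 0.45,-0.30,0.25,60 0.4285,0.117,0.13,87 0.4285,0.117,0.008,87
```

```text
now [ 0.1823 -0.5716  0.2313] psi 17.7 t 1.1 w 0.0859 q [-1.26  0.31 -0.05  1.21  0.    1.57]
0.45,-0.30,0.25,60 -> [0.3375, -0.1774, -0.0187] [-0.0, -0.0, -0.7384]
0.4285,0.117,0.13,87 -> [0.4438, -0.5812, 0.1013] [-0.0, -0.0001, -1.2096]
0.4285,0.117,0.008,87 -> [0.4438, -0.5812, 0.2233] [-0.0, -0.0001, -1.2096]
```

step_arm(
  steps=[
    [0.3375,-0.1774,-0.019,0,0,-0.738,1],
    [0.3375,-0.1774,-0.019,0,0,-0.738,1],
    [0.3375,-0.1774,-0.019,0,0,-0.738,1],
    [0.3375,-0.1774,-0.019,0,0,-0.738,1],
    [0.3375,-0.1774,-0.019,0,0,-0.738,1],
    [0.3375,-0.1774,-0.019,0,0,-0.738,1],
    [0.4438,-0.5812,0.07,0,0,-1.21,1],
    [0.4438,-0.5812,0.07,0,0,-1.21,1],
    [0.4438,-0.5812,0.07,0,0,-1.21,1],
    [0.4438,-0.5812,0.07,0,0,-1.21,1],
    [0.4438,-0.5812,0.07,0,0,-1.21,1],
    [0.4438,-0.5812,0.1013,0,0,-1.21,1],
    [0.4438,-0.5812,0.1013,0,0,-1.21,1],
    [0.4438,-0.5812,0.1013,0,0,-1.21,1],
    [0.4438,-0.5812,0.1013,0,0,-1.21,1],
    [0.4438,-0.5812,0.1013,0,0,-1.21,1],
  ],
)

```text
clock: 3.1
tool_pos: [0.4292, 0.1161, 0.1307]
ee_rot: [0.726, 0.688, 0.0, 0.0]
ft_force: [0.3, 0.2, 0.7]
gripper_width: 0.0853
```

```bash
python3 plan.py 0.4285,0.117,0.008,87; python3 - <<'E'
from h import *
p=camera("wrist"); save(p,"w1.png")
print(pinpoint("tip_cleaner",p)[:2])
E
```

```text
now [0.4292 0.1161 0.1307] psi 86.9 t 3.1 w 0.0853 q [ 0.26  0.09 -0.56  0.91 -0.    1.89]
0.4285,0.117,0.008,87 -> [0.0009, -0.0009, 0.1227] [0.0012, -0.0, -0.0013]
[{'location': [0.4319, 0.115, 0.0006], 'p': 0.69}]
```

View pics/w1.png

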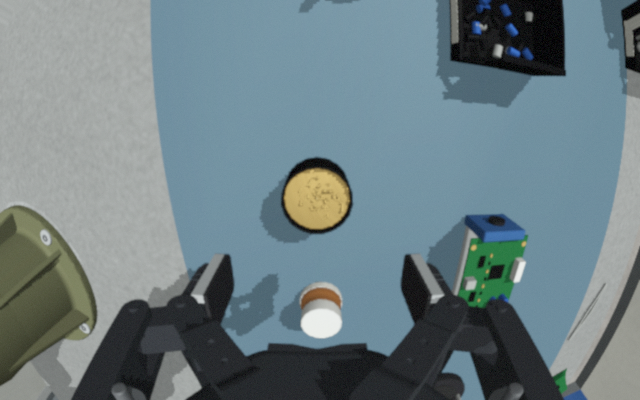

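The cleaner is at (317,196), centred between the jaws at columns 230 and 405. I'll descend, grip and lift.

step_arm(
  steps=[
    [0.001,0,0.06,0,0,0,1],
    [0.001,0,0.1,0,0,0,1],
    [0.001,0,0.122,0,0,0,1],
    [0.001,0,0.122,0,0,0,1],
    [0.001,0,0.122,0,0,0,0],
    [0.001,0,0.122,0,0,0,0],
    [0.001,0,0.122,0,0,0,0],
    [0.001,0,0.122,0,0,0,0],
    [0.001,0,0.122,0,0,0,0],
    [0.001,0,0.122,0,0,0,0],
  ],
  squeeze=35,
)

```text
clock: 4.45
tool_pos: [0.4301, 0.1181, 0.0096]
ee_rot: [0.725, 0.688, 0.001, 0.001]
ft_force: [-0.5, -1.3, 6.8]
gripper_width: 0.0568
```

```bash
python3 plan.py 0.4285,0.117,0.11,87 0.5946,-0.1013,0.11,87 0.5946,-0.1013,0.009,87
```

```text
now [0.4301 0.1181 0.0096] psi 87.0 t 4.45 w 0.0568 q [ 0.27  0.25 -0.71  0.61 -0.    1.89]
0.4285,0.117,0.11,87 -> [-0.0011, -0.0012, -0.1004] [0.0029, -0.0003, 0.0001]
0.5946,-0.1013,0.11,87 -> [-0.2104, 0.1761, -0.1] [0.0029, -0.0003, 0.0001]
0.5946,-0.1013,0.009,87 -> [-0.2105, 0.1758, 0.001] [0.0029, -0.0003, 0.0001]
```

step_arm(
  steps=[
    [0,0,-0.05,0,0,0,0],
    [0,0,-0.1,0,0,0,0],
    [-0.06,0.05,-0.11,0,0,0,0],
    [-0.11,0.09,-0.11,0,0,0,0],
    [-0.16,0.135,-0.11,0,0,0,0],
    [-0.2093,0.1775,-0.11,0,0,0,0],
    [-0.2093,0.1775,-0.11,0,0,0,0],
    [-0.2093,0.1775,-0.11,0,0,0,0],
    [-0.2093,0.1775,-0.06,0,0,0,0],
    [-0.2093,0.1775,-0.025,0,0,0,0],
    [-0.2093,0.1775,-0.01,0,0,0,0],
    [-0.2093,0.1775,-0.003,0,0,0,0],
    [-0.2093,0.1775,0.0,0,0,0,0],
    [-0.2093,0.1775,0.0,0,0,0,0],
    [-0.2093,0.1775,0.0,0,0,0,0],
  ],
)

```text
clock: 6.32
tool_pos: [0.5961, -0.1003, 0.0096]
ee_rot: [0.725, 0.689, 0.001, 0.001]
ft_force: [-1.1, 1.0, 6.1]
gripper_width: 0.0568
```

```bash
python3 plan.py 0.5964,-0.1003,0.009,87 ; python3 - <<'E'
from h import *
print(env.get_obs()["ft_force"])
t=camera("side"); W=cloud(t)
print(pinpoint("tip_cleaner",t)[:2])
E
```

```text
now [ 0.5961 -0.1003  0.0096] psi 87.0 t 6.33 w 0.0568 q [-0.17  0.49 -0.33  0.75  0.    1.46]
0.5964,-0.1003,0.009,87 -> [0.0, 0.0002, 0.0006] [0.0024, 0.0, 0.0005]
[-1.08050421  1.0420432   6.05238402]
[{'location': [0.5961, -0.1016, 0.0024], 'p': 0.66}]
```

step_arm(
  steps=[
    [0,0,0,0,0,0,1],
    [0,0,0,0,0,0,1],
    [0,0,0,0,0,0,1],
    [0,0,-0.03,0,0,0,1],
    [0,0,-0.08,0,0,0,1],
    [0,0,-0.14,0,0,0,1],
    [0.5157,-0.129,-0.14,0,0,0,1],
    [0.5157,-0.129,-0.14,0,0,0,1],
    [0.5157,-0.129,-0.14,0,0,0,1],
    [0.5157,-0.129,-0.14,0,0,0,1],
    [0.5157,-0.129,-0.14,0,0,0,1],
    [0.5157,-0.129,-0.14,0,0,0,1],
    [0.5157,-0.129,-0.14,0,0,0,1],
    [0.5157,-0.129,-0.14,0,0,0,1],
    [0.5157,-0.129,-0.14,0,0,0,1],
    [0.5157,-0.129,-0.14,0,0,0,1],
    [0.5157,-0.129,-0.1,0,0,0,1],
    [0.5157,-0.129,-0.1,0,0,0,1],
    [0.5157,-0.129,-0.1,0,0,0,1],
  ],
)

```text
clock: 8.8
tool_pos: [0.4934, 0.4207, 0.1088]
ee_rot: [0.726, 0.688, -0.0, 0.0]
ft_force: [0.6, -0.7, 0.7]
gripper_width: 0.0849
```

```bash
python3 plan.py 0.494,0.4215,0.024,87 ; python3 - <<'E'
from h import *
t=camera("top"); print([np.round(d["location"],4) for d in pinpoint("tip_cleaner",t)[:2]])
W=cloud(t); m=(np.hypot(W[...,0]-.596,W[...,1]+.1)<.05)&(W[...,2]>.03)&(W[...,2]<.06)
print(cv2.minEnclosingCircle(W[m][:,:2].astype(np.float32)), W[m].mean(0))
p=camera("wrist"); save(p,"w2.png"); print([np.round(d["location"],4) for d in pinpoint("reel_stand",p)[:3]])
E
```

```text
now [0.4934 0.4207 0.1088] psi 87.0 t 8.8 w 0.0849 q [ 0.71  0.47 -0.1   1.   -0.    2.33]
0.494,0.4215,0.024,87 -> [0.0008, 0.0006, 0.0848] [0.0001, 0.0001, -0.0007]
[array([ 0.596 , -0.1027, -0.0029])]
((0.5970510244369507, -0.10181698203086853), 0.02980578877031803) [ 0.5962763  -0.10169341  0.03893605]
[array([ 0.489 ,  0.4175, -0.0021]), array([ 0.5941,  0.3867, -0.0011]), array([ 0.4681,  0.3193, -0.0023])]
```

View pics/w2.png

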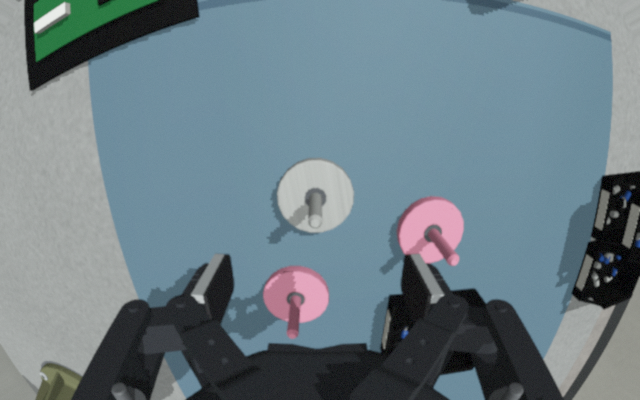

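The grey stand at (316,195) is centred between the jaws, and the pink ones are clear at (298,295) and (432,230). I'll descend and grip the spindle.

step_arm(
  steps=[
    [0.001,0,0.04,0,0,0,1],
    [0.001,0,0.07,0,0,0,1],
    [0.001,0,0.082,0,0,0,1],
    [0.001,0,0.082,0,0,0,0],
    [0.001,0,0.082,0,0,0,0],
    [0.001,0,0.082,0,0,0,0],
    [0.001,0,0.082,0,0,0,0],
    [0.001,0,0.082,0,0,0,0],
    [0.001,0,0.082,0,0,0,0],
    [0.001,0,0.082,0,0,0,0],
    [0.001,0,0.082,0,0,0,0],
    [0.001,0,0.082,0,0,0,0],
  ],
  squeeze=60,
)

```text
clock: 10.5
tool_pos: [0.4934, 0.4228, 0.0268]
ee_rot: [0.725, 0.688, 0.001, -0.0]
ft_force: [-0.7, -1.2, 5.4]
gripper_width: 0.0079
```

```bash
python3 plan.py 0.494,0.4215,0.2,87 0.6095,0.1448,0.2,87 0.6095,0.1448,0.027,87
```

```text
now [0.4934 0.4228 0.0268] psi 87.0 t 10.5 w 0.0079 q [ 0.71  0.55 -0.19  0.84  0.    2.33]
0.494,0.4215,0.2,87 -> [-0.0011, 0.0009, -0.1732] [0.0008, -0.0009, 0.0004]
0.6095,0.1448,0.2,87 -> [-0.2715, 0.1306, -0.1733] [0.0008, -0.0009, 0.0004]
0.6095,0.1448,0.027,87 -> [-0.2716, 0.1304, -0.0003] [0.0008, -0.0009, 0.0004]
```

step_arm(
  steps=[
    [0,0,-0.03,0,0,0,0],
    [0,0,-0.08,0,0,0,0],
    [0,0,-0.13,0,0,0,0],
    [-0.05,0.024,-0.13,0,0,0,0],
    [-0.1,0.048,-0.13,0,0,0,0],
    [-0.15,0.072,-0.13,0,0,0,0],
    [-0.2,0.096,-0.13,0,0,0,0],
    [-0.24,0.116,-0.13,0,0,0,0],
    [-0.2701,0.1302,-0.13,0,0,0,0],
    [-0.2701,0.1302,-0.13,0,0,0,0],
    [-0.2701,0.1302,-0.1,0,0,0,0],
    [-0.2701,0.1302,-0.06,0,0,0,0],
    [-0.2701,0.1302,-0.03,0,0,0,0],
    [-0.2701,0.1302,-0.012,0,0,0,0],
    [-0.2701,0.1302,-0.004,0,0,0,0],
    [-0.2701,0.1302,0.0,0,0,0,0],
    [-0.2701,0.1302,0.001,0,0,0,0],
    [-0.2701,0.1302,0.001,0,0,0,0],
  ],
)

```text
clock: 12.75
tool_pos: [0.6094, 0.1463, 0.0268]
ee_rot: [0.725, 0.689, 0.001, 0.0]
ft_force: [-4.5, 0.2, 5.9]
gripper_width: 0.0083
```

```bash
python3 plan.py 0.6095,0.1448,0.027,87; python3 - <<'E'
from h import *
t=camera("side"); save(t,"s2.png",(220,130,380,290),4)
E
```

```text
now [0.6094 0.1463 0.0268] psi 87.0 t 12.75 w 0.0083 q [ 0.24  0.51 -0.25  0.81  0.    1.86]
0.6095,0.1448,0.027,87 -> [-0.0015, 0.0002, -0.0002] [0.0012, -0.0008, 0.0005]
```

View pics/s2.png

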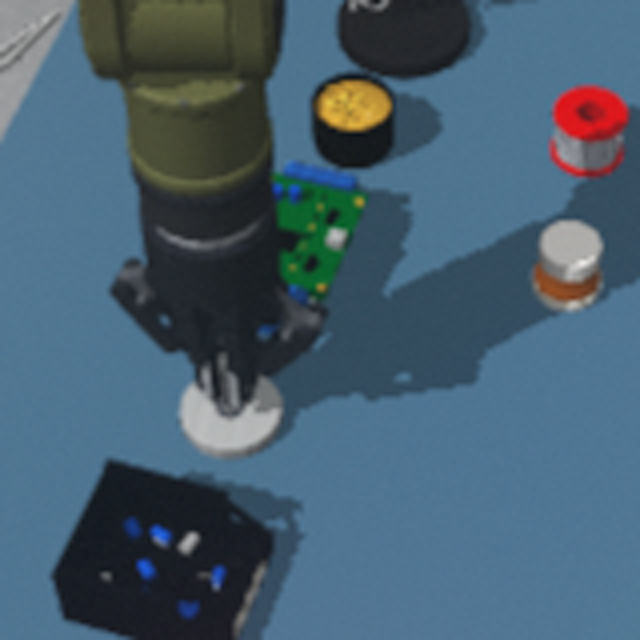

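The stand is upright beside the holder, at about (230,420) in the crop. Release and go for the green reel, passing above the iron.

step_arm(
  steps=[
    [0,0,0,0,0,0,0.4],
    [0,0,0,0,0,0,0.4],
    [0,0,0,0,0,0,0.4],
    [0,0,-0.03,0,0,0,0.4],
    [0,0,-0.08,0,0,0,1],
    [0,0,-0.14,0,0,0,1],
    [0,0,-0.2,0,0,0,1],
    [0,0,-0.22,0,0,0,1],
    [-0.5663,-0.1021,-0.22,0,0,0,1],
    [-0.5663,-0.1021,-0.22,0,0,0,1],
    [-0.5663,-0.1021,-0.22,0,0,0,1],
    [-0.5663,-0.1021,-0.22,0,0,0,1],
    [-0.5663,-0.1021,-0.22,0,0,0,1],
    [-0.5663,-0.1021,-0.22,0,0,0,1],
    [-0.5663,-0.1021,-0.22,0,0,0,1],
    [-0.5663,-0.1021,-0.22,0,0,0,1],
    [-0.5663,-0.1021,-0.22,0,0,0,1],
    [-0.5663,-0.1021,-0.22,0,0,0,1],
    [-0.5663,-0.1021,-0.22,0,0,0,1],
    [-0.5663,-0.1021,-0.22,0,0,0,1],
  ],
)

```text
clock: 15.3
tool_pos: [0.4781, -0.4129, 0.245]
ee_rot: [0.725, 0.689, 0.0, -0.0]
ft_force: [0.6, -1.1, -0.2]
gripper_width: 0.0857
```

```bash
python3 plan.py 0.478,-0.414,0.1,87 0.478,-0.414,0.009,87; python3 - <<'E'
from h import *
t=camera("top"); s=camera("side")
for k,p in(("top",t),("side",s)):
  W=cloud(p)
  for n,c,r,z0,z1 in (("base",(.609,.146),.036,.006,.02),("spin",(.609,.146),.02,.04,.075),("holder",(.604,.022),.075,.034,.046)):
    m=(np.hypot(W[...,0]-c[0],W[...,1]-c[1])<r)&(W[...,2]>z0)&(W[...,2]<z1)
    P=W[m]; print(n,k,len(P),np.round(P.mean(0),4),cv2.minEnclosingCircle(P[:,:2].astype(np.float32)))
E
```

```text
now [ 0.4781 -0.4129  0.245 ] psi 87.1 t 15.3 w 0.0857 q [-0.71  0.37  0.06  1.26  0.    0.91]
0.478,-0.414,0.1,87 -> [-0.0012, -0.0, 0.145] [-0.0, -0.0007, 0.0018]
0.478,-0.414,0.009,87 -> [-0.0013, -0.0, 0.236] [-0.0, -0.0007, 0.0018]
base top 343 [0.6088 0.1455 0.0119] ((0.6092386245727539, 0.1471017599105835), 0.03310288116335869)
spin top 17 [0.6083 0.1449 0.0576] ((0.6077482104301453, 0.14488598704338074), 0.004555797204375267)
holder top 815 [0.6016 0.0231 0.0403] ((0.6017881035804749, 0.023230163380503654), 0.05951358750462532)
base side 408 [0.6068 0.1491 0.0114] ((0.606943666934967, 0.14593757688999176), 0.03322531282901764)
spin side 33 [0.6073 0.1482 0.0541] ((0.6078618764877319, 0.14663901925086975), 0.005968043580651283)
holder side 792 [0.5991 0.0255 0.0406] ((0.6001147627830505, 0.02364102378487587), 0.05993439257144928)
```

step_arm(
  steps=[
    [-0.001,0,0.06,0,0,0,1],
    [-0.001,0,0.12,0,0,0,1],
    [-0.001,0,0.18,0,0,0,1],
    [-0.001,0,0.215,0,0,0,1],
    [-0.001,0,0.232,0,0,0,1],
    [-0.001,0,0.232,0,0,0,1],
    [-0.001,0,0.232,0,0,0,0],
    [-0.001,0,0.232,0,0,0,0],
    [-0.001,0,0.232,0,0,0,0],
    [-0.001,0,0.232,0,0,0,0],
    [-0.001,0,0.232,0,0,0,0],
    [-0.001,0,0.232,0,0,0,0],
    [-0.001,0,0.232,0,0,0,0],
    [-0.001,0,0.2,0,0,0,0],
    [-0.001,0,0.14,0,0,0,0],
    [-0.001,0,0.08,0,0,0,0],
    [-0.001,0,0.02,0,0,0,0],
    [-0.001,0,-0.01,0,0,0,0],
    [-0.001,0,-0.01,0,0,0,0],
    [-0.001,0,-0.01,0,0,0,0],
  ],
  squeeze=40,
)

```text
clock: 17.9
tool_pos: [0.477, -0.4149, 0.2539]
ee_rot: [0.725, 0.688, -0.0, -0.001]
ft_force: [-0.5, 1.2, -2.5]
gripper_width: 0.0512
```

```bash
python3 plan.py 0.6094,0.1460,0.245,87 0.6094,0.1460,0.12,87; python3 - <<'E'
from h import *
p=camera("wrist"); save(p,"w3.png"); s=camera("side")
print([(np.round(d["location"],4),d["p"]) for q in(p,s) for d in pinpoint("reel_green",q)[:2]])
E
```

```text
now [ 0.477  -0.4149  0.2539] psi 87.0 t 17.9 w 0.0512 q [-0.72  0.37  0.08  1.29 -0.    0.91]
0.6094,0.1460,0.245,87 -> [0.5671, 0.103, 0.0093] [-0.001, -0.0008, 0.0002]
0.6094,0.1460,0.12,87 -> [0.567, 0.1031, 0.1343] [-0.001, -0.0008, 0.0002]
[(array([ 0.4757, -0.4125,  0.2383]), 0.62), (array([ 0.4768, -0.4161,  0.2362]), 0.71), (array([ 0.5948, -0.1015, -0.0007]), 0.26)]
```

View pics/w3.png

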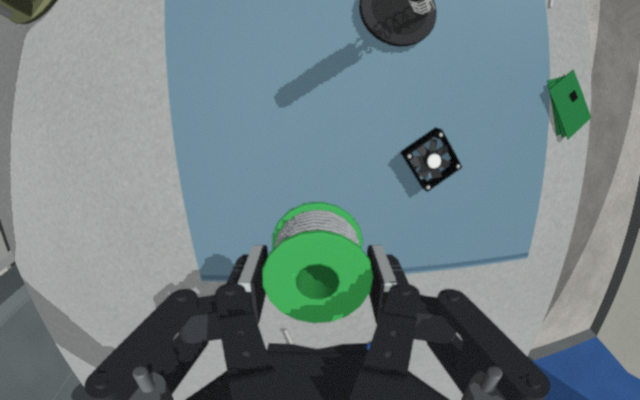

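The reel is held level and centred in the jaws, with its bore at (317,281). Carry it over the stand.

step_arm(
  steps=[
    [0.5671,0.103,0,0,0,0,0],
    [0.5671,0.103,0,0,0,0,0],
    [0.5671,0.103,0,0,0,0,0],
    [0.5671,0.103,0,0,0,0,0],
    [0.5671,0.103,0,0,0,0,0],
    [0.5671,0.103,0,0,0,0,0],
    [0.5671,0.103,0,0,0,0,0],
    [0.5671,0.103,0,0,0,0,0],
    [0.5671,0.103,0,0,0,0,0],
    [0.5671,0.103,0,0,0,0,0],
    [0.5671,0.103,0,0,0,0,0],
    [0.5671,0.103,0.06,0,0,0,0],
    [0.5671,0.103,0.11,0,0,0,0],
    [0.5671,0.103,0.14,0,0,0,0],
    [0.5671,0.103,0.14,0,0,0,0],
    [0.5671,0.103,0.14,0,0,0,0],
    [0.5671,0.103,0.14,0,0,0,0],
  ],
)

```text
clock: 20.23
tool_pos: [0.6114, 0.1455, 0.1172]
ee_rot: [0.725, 0.688, 0.001, 0.001]
ft_force: [-0.0, 0.1, -2.6]
gripper_width: 0.0512
```

```bash
python3 plan.py 0.6094,0.1460,0.12,87; python3 - <<'E'
from h import *
p=camera("wrist"); save(p,"w4.png"); s=camera("side"); save(s,"s4.png",(230,170,330,270),5)
print([(np.round(d["location"],4),d["p"]) for n in("reel_green","reel_stand") for q in(p,s) for d in pinpoint(n,q)[:2]])
E
```

```text
now [0.6114 0.1455 0.1172] psi 87.0 t 20.23 w 0.0512 q [ 0.23  0.43 -0.15  0.99 -0.    1.86]
0.6094,0.1460,0.12,87 -> [0.0004, -0.002, -0.0028] [0.0033, -0.0009, -0.0003]
[(array([0.6126, 0.1482, 0.1005]), 0.77), (array([0.6138, 0.1468, 0.1025]), 0.86), (array([ 0.4315, -0.1346,  0.001 ]), 0.25), (array([ 0.6072,  0.1444, -0.0019]), 0.69), (array([ 0.4671,  0.3192, -0.0017]), 0.66), (array([0.6114, 0.1428, 0.0024]), 0.94), (array([ 0.4678,  0.3183, -0.0005]), 0.91)]
```

View pics/s4.png

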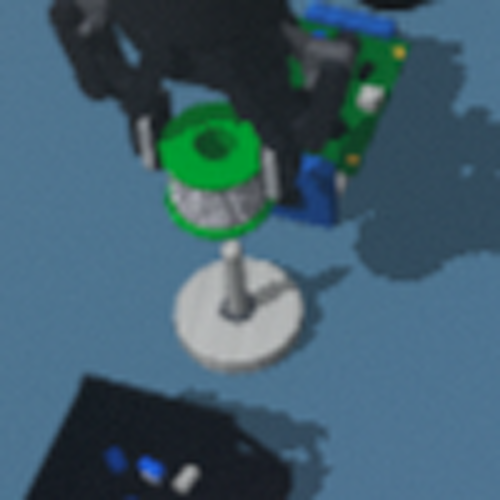

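Level above the spindle, with the tip at (230,250) just below the reel. I'll lower with a 2 mm correction and stop partway to check the force.

step_arm(
  steps=[
    [-0.001,-0.002,0,0,0,0,0],
    [-0.001,-0.002,0.015,0,0,0,0],
    [-0.001,-0.002,0.03,0,0,0,0],
    [-0.001,-0.002,0.042,0,0,0,0],
    [-0.001,-0.002,0.052,0,0,0,0],
    [-0.001,-0.002,0.06,0,0,0,0],
    [-0.001,-0.002,0.06,0,0,0,0],
  ],
)

```text
clock: 21.4
tool_pos: [0.6073, 0.1447, 0.0542]
ee_rot: [0.725, 0.688, -0.001, -0.0]
ft_force: [0.1, -0.0, -1.6]
gripper_width: 0.0512
```

```bash
python3 plan.py 0.6094,0.1450,0.026,87; python3 - <<'E'
from h import *
s=camera("side"); save(s,"s5.png",(230,170,330,270),5)
E
```

```text
now [0.6073 0.1447 0.0542] psi 87.0 t 21.4 w 0.0512 q [ 0.23  0.48 -0.23  0.87 -0.    1.86]
0.6094,0.1450,0.026,87 -> [0.0005, 0.0021, 0.0282] [-0.0012, 0.0004, 0.0003]
```

View pics/s5.png

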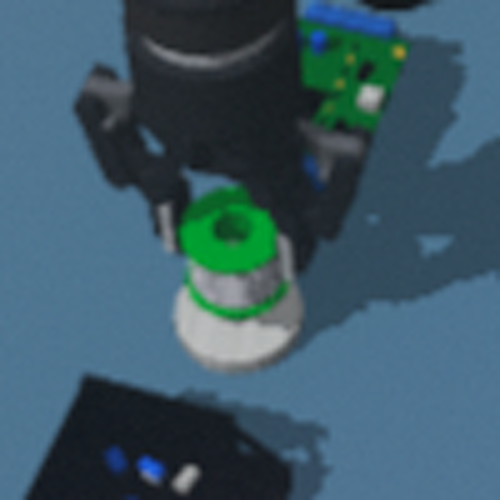

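The reel is on the spindle, centred, with no contact force. I'll lower it onto the base, release and lift.

step_arm(
  steps=[
    [0,0.001,0.012,0,0,0,0],
    [0,0.001,0.022,0,0,0,0],
    [0,0.001,0.027,0,0,0,0],
    [0,0.001,0.028,0,0,0,0],
    [0,0.001,0.028,0,0,0,0],
    [0,0.001,0.028,0,0,0,1],
    [0,0.001,0.028,0,0,0,1],
    [0,0.001,0.028,0,0,0,1],
    [0,0.001,0.02,0,0,0,1],
    [0,0.001,-0.03,0,0,0,1],
    [0,0.001,-0.08,0,0,0,1],
    [0,0.001,-0.13,0,0,0,1],
    [0,0.001,-0.13,0,0,0,1],
  ],
)

```text
clock: 23.08
tool_pos: [0.6121, 0.1455, 0.1907]
ee_rot: [0.725, 0.688, 0.004, 0.002]
ft_force: [-0.2, -0.3, -0.3]
gripper_width: 0.0853
```

```bash
python3 plan.py 0.427,-0.0085,0.18,-3 0.427,-0.0085,0.009,-3; python3 - <<'E'
from h import *
t=camera("top"); s=camera("side")
print([(np.round(d["location"],4),d["p"]) for n in("reel_green",) for q in(t,s) for d in pinpoint(n,q)[:1]])
for k,p in(("top",t),("side",s)):
  W=cloud(p)
  for z0,z1 in ((.006,.02),(.045,.058),(.058,.075)):
    m=(np.hypot(W[...,0]-.609,W[...,1]-.145)<.038)&(W[...,2]>z0)&(W[...,2]<z1)
    P=W[m]; print(k,len(P),np.round(P.mean(0),4),cv2.minEnclosingCircle(P[:,:2].astype(np.float32)))
E
```

```text
now [0.6121 0.1455 0.1907] psi 87.0 t 23.07 w 0.0853 q [ 0.23  0.38 -0.05  1.13 -0.    1.86]
0.427,-0.0085,0.18,-3 -> [-0.1634, -0.1769, 0.0087] [0.005, -0.0091, 1.5711]
0.427,-0.0085,0.009,-3 -> [-0.1639, -0.1784, 0.1797] [0.005, -0.0091, 1.5711]
[(array([ 0.5921, -0.1012, -0.0011]), 0.54), (array([0.6103, 0.1461, 0.0124]), 0.91)]
top 0 [nan nan nan] ((0.0, 0.0), 0.0)
top 0 [nan nan nan] ((0.0, 0.0), 0.0)
top 0 [nan nan nan] ((0.0, 0.0), 0.0)
side 197 [0.6027 0.1603 0.0127] ((0.6074391007423401, 0.14672501385211945), 0.03256674110889435)
side 268 [0.6061 0.1475 0.0517] ((0.6065654158592224, 0.14689546823501587), 0.026892181485891342)
side 15 [0.6072 0.1474 0.0621] ((0.6067191958427429, 0.14868755638599396), 0.003982142545282841)<stdin>:8: RuntimeWarning: Mean of empty slice.
  ret = um.true_divide(
```

The reel is seated: its top is at 52 mm on the base at 12 mm. Now the jar, with the jaws turned along y.

step_arm(
  steps=[
    [-0.0,-0.06,0,0,0,0.18,1],
    [-0.05,-0.1,0,0,0,0.36,1],
    [-0.1,-0.14,0,0,0,0.54,1],
    [-0.1634,-0.1769,0,0,0,0.72,1],
    [-0.1634,-0.1769,0.02,0,0,0.9,1],
    [-0.1634,-0.1769,0.04,0,0,1.08,1],
    [-0.1634,-0.1769,0.06,0,0,1.26,1],
    [-0.1634,-0.1769,0.06,0,0,1.44,1],
    [-0.1634,-0.1769,0.06,0,0,1.571,1],
    [-0.1634,-0.1769,0.06,0,0,1.571,1],
    [-0.1634,-0.1769,0.06,0,0,1.571,1],
    [-0.1634,-0.1769,0.06,0,0,1.571,1],
  ],
)

```text
clock: 24.78
tool_pos: [0.4231, -0.0165, 0.1248]
ee_rot: [1.0, -0.022, -0.0, -0.003]
ft_force: [0.2, 0.5, -0.3]
gripper_width: 0.0854
```

```bash
python3 plan.py 0.427,-0.0085,0.009,-3; python3 - <<'E'
from h import *
p=camera("wrist"); save(p,"w6.png")
print([(np.round(d["location"],4),d["p"]) for d in pinpoint("flux_jar",p)[:2]])
E
```

```text
now [ 0.4231 -0.0165  0.1248] psi -2.5 t 24.77 w 0.0854 q [-0.04  0.06 -0.61  0.9   0.01  3.14]
0.427,-0.0085,0.009,-3 -> [0.0036, -0.0074, 0.1158] [-0.0065, 0.0005, 0.0091]
[(array([0.6109, 0.2681, 0.0018]), 0.72), (array([ 0.4254, -0.0129, -0.0011]), 0.61)]
```

View pics/w6.png

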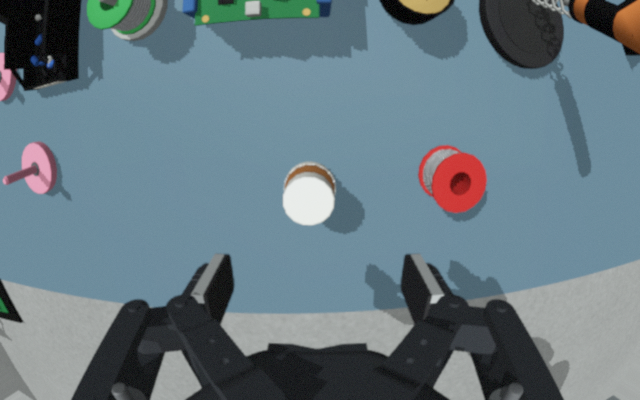

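The jar is at (309,195), and the turn has put joint 6 on its limit (3.14). I'll use a tool heading of 15° instead, for both pick and place.

```bash
python3 plan.py 0.427,-0.009,0.12,15
```

```text
now [ 0.4233 -0.0165  0.125 ] psi -2.5 t 24.88 w 0.0855 q [-0.04  0.06 -0.61  0.9   0.01  3.14]
0.427,-0.009,0.12,15 -> [0.0034, -0.0076, 0.005] [-0.0065, -0.0009, -0.3049]
```

step_arm(
  steps=[
    [0.002,-0.004,0.002,0,0,-0.15,1],
    [0.003,-0.0076,0.005,0,0,-0.305,1],
    [0.003,-0.0076,0.005,0,0,-0.305,1],
    [0.003,-0.0076,0.005,0,0,-0.305,1],
  ],
)

```text
clock: 25.38
tool_pos: [0.4267, -0.0091, 0.1202]
ee_rot: [0.992, 0.129, 0.001, -0.003]
ft_force: [0.2, -0.6, 0.5]
gripper_width: 0.0851
```

```bash
python3 plan.py 0.427,-0.009,0.009,15
```

```text
now [ 0.4267 -0.0091  0.1202] psi 14.9 t 25.38 w 0.0851 q [-0.03  0.07 -0.61  0.89  0.01  2.86]
0.427,-0.009,0.009,15 -> [0.0001, 0.0006, 0.1112] [-0.0061, -0.002, -0.0025]
```

step_arm(
  steps=[
    [0,0,0.06,-0.006,-0.002,0,1],
    [0,0.0006,0.095,-0.006,-0.002,0,1],
    [0,0.0006,0.111,-0.006,-0.002,0,1],
    [0,0.0006,0.111,-0.006,-0.002,0,1],
    [0,0.0006,0.111,-0.006,-0.002,0,0],
    [0,0.0006,0.111,-0.006,-0.002,0,0],
    [0,0.0006,0.111,-0.006,-0.002,0,0],
    [0,0.0006,0.111,-0.006,-0.002,0,0],
    [0,0.0006,0.111,-0.006,-0.002,0,0],
    [0,0.0006,0.111,-0.006,-0.002,0,0],
    [0,0.0006,0.111,-0.006,-0.002,0,0],
  ],
  squeeze=35,
)

```text
clock: 26.75
tool_pos: [0.4278, -0.0089, 0.0103]
ee_rot: [0.991, 0.13, 0.001, -0.0]
ft_force: [-2.2, -0.4, 8.4]
gripper_width: 0.0409
```

```bash
python3 plan.py 0.6895,0.018,0.14,15 0.6895,0.018,0.01,15
```

```text
now [ 0.4278 -0.0089  0.0103] psi 15.0 t 26.75 w 0.0409 q [-0.02  0.22 -0.74  0.61  0.    2.86]
0.6895,0.018,0.14,15 -> [0.26, 0.0416, -0.1292] [0.0001, -0.0019, -0.0004]
0.6895,0.018,0.01,15 -> [0.2598, 0.0416, 0.0008] [0.0001, -0.0019, -0.0004]
```

step_arm(
  steps=[
    [0,0,-0.05,0,0,0,0],
    [0,0,-0.1,0,0,0,0],
    [0,0,-0.13,0,0,0,0],
    [0.05,0.008,-0.13,0,0,0,0],
    [0.1,0.016,-0.13,0,0,0,0],
    [0.15,0.024,-0.13,0,0,0,0],
    [0.2,0.032,-0.13,0,0,0,0],
    [0.24,0.038,-0.13,0,0,0,0],
    [0.2605,0.0414,-0.13,0,0,0,0],
    [0.2605,0.0414,-0.13,0,0,0,0],
    [0.2605,0.0414,-0.13,0,0,0,0],
    [0.2605,0.0414,-0.09,0,0,0,0],
    [0.2605,0.0414,-0.05,0,0,0,0],
    [0.2605,0.0414,-0.02,0,0,0,0],
    [0.2605,0.0414,-0.008,0,0,0,0],
    [0.2605,0.0414,-0.002,0,0,0,0],
    [0.2605,0.0414,0.0,0,0,0,0],
    [0.2605,0.0414,0.0,0,0,0,0],
  ],
)

```text
clock: 29.0
tool_pos: [0.6901, 0.0184, 0.0105]
ee_rot: [0.991, 0.13, 0.001, 0.0]
ft_force: [-1.0, 0.5, 0.5]
gripper_width: 0.041
```

```bash
python3 plan.py 0.690,0.0185,0.01,15
```

```text
now [0.6901 0.0184 0.0105] psi 15.0 t 29.0 w 0.041 q [ 0.03  0.63 -0.09  0.86  0.    2.91]
0.690,0.0185,0.01,15 -> [-0.0001, -0.0001, 0.0005] [0.0003, -0.002, -0.0002]
```

step_arm(
  steps=[
    [0,0,0,0,0,0,0.7],
    [0,0,0,0,0,0,0.7],
    [0,0,0,0,0,0,0.7],
    [0,0,-0.01,0,0,0,0.7],
    [0,0,-0.06,0,0,0,0.7],
    [0,0,-0.12,0,0,0,0.7],
    [0,0,-0.18,0,0,0,0.7],
    [0,0,-0.24,0,0,0,0.7],
    [-0.06,0,-0.24,0,0,0,0.7],
    [-0.12,0,-0.24,0,0,0,0.7],
    [-0.18,0,-0.24,0,0,0,0.7],
    [-0.24,0,-0.24,0,0,0,0.7],
    [-0.27,0.06,-0.24,0,0,0,0.7],
    [-0.3,0.12,-0.24,0,0,0,0.7],
    [-0.33,0.18,-0.24,0,0,0,0.7],
    [-0.36,0.24,-0.24,0,0,0,0.7],
    [-0.36,0.3,-0.24,0,0,0,0.7],
    [-0.36,0.35,-0.24,0,0,0,0.7],
    [-0.36,0.35,-0.24,0,0,0,0.7],
  ],
)

```text
clock: 31.38
tool_pos: [0.4321, -0.4165, 0.2483]
ee_rot: [0.992, 0.129, -0.0, 0.0]
ft_force: [-0.1, 0.5, -0.1]
gripper_width: 0.0599
```

```bash
python3 - <<'E'
from h import *
t=camera("top"); s=camera("side")
save(t,"t9.png",(160,130,500,260),2.3); save(s,"s9.png",(220,80,420,360),2.1)
for k,p in(("top",t),("side",s)):
  W=cloud(p)
  for n,c,r,z0,z1 in (("cleaner",(.596,-.101),.045,.03,.06),("jar",(.69,.018),.03,.035,.06),("base",(.608,.146),.04,.006,.02),("reel",(.608,.146),.04,.045,.058),("red",(.433,-.134),.04,.03,.06)):
    m=(np.hypot(W[...,0]-c[0],W[...,1]-c[1])<r)&(W[...,2]>z0)&(W[...,2]<z1)
    P=W[m]
    if len(P)<5: print(n,k,len(P)); continue
    e=cv2.minEnclosingCircle(P[:,:2].astype(np.float32)); print(n,k,len(P),np.round(P.mean(0),4),np.round(e[0],4),round(e[1],4))
  for n in "board_holder iron_stand tip_cleaner reel_stand reel_green flux_jar reel_red fan".split():
    print(n,k,[(np.round(d["location"],3).tolist(),round(d["p"],2)) for d in pinpoint(n,p)[:2]])
E
```

```text
cleaner top 335 [ 0.5964 -0.1016  0.039 ] [ 0.5962 -0.1024] 0.0299
jar top 157 [0.6879 0.0183 0.0444] [0.6887 0.0188] 0.0204
base top 124 [0.5976 0.1395 0.0123] [0.6047 0.146 ] 0.0393
reel top 221 [0.6085 0.1455 0.0517] [0.6089 0.1459] 0.0259
red top 236 [ 0.4354 -0.1334  0.0398] [ 0.4357 -0.1336] 0.0259
board_holder top [([0.603, 0.02, -0.002], 0.9)]
iron_stand top [([0.59, -0.219, -0.001], 0.84)]
tip_cleaner top [([0.597, -0.104, -0.003], 0.54)]
reel_stand top [([0.607, 0.145, 0.0], 0.67), ([0.462, 0.321, 0.002], 0.63)]
reel_green top [([0.608, 0.146, 0.014], 0.52)]
flux_jar top [([0.684, 0.016, 0.002], 0.51)]
reel_red top [([0.437, -0.137, 0.004], 0.57)]
fan top [([0.626, -0.422, 0.0], 0.8)]
cleaner side 296 [ 0.5942 -0.0999  0.0387] [ 0.5965 -0.0999] 0.032
jar side 170 [0.6861 0.0214 0.0436] [0.6864 0.018 ] 0.0222
base side 194 [0.6037 0.1605 0.0124] [0.6069 0.1471] 0.0324
reel side 272 [0.6061 0.1474 0.0518] [0.6068 0.1465] 0.0266
red side 205 [ 0.4333 -0.1318  0.0393] [ 0.4333 -0.1342] 0.0268
board_holder side [([0.603, 0.019, 0.002], 0.57)]
iron_stand side [([0.587, -0.22, 0.004], 0.92)]
tip_cleaner side [([0.598, -0.1, 0.002], 0.89)]
reel_stand side [([0.593, 0.382, -0.003], 0.83), ([0.467, 0.319, -0.002], 0.65)]
reel_green side [([0.614, 0.144, 0.014], 0.83)]
flux_jar side []
reel_red side [([0.432, -0.136, -0.003], 0.62)]
fan side [([0.632, -0.42, -0.001], 0.54)]
```

View pics/t9.png

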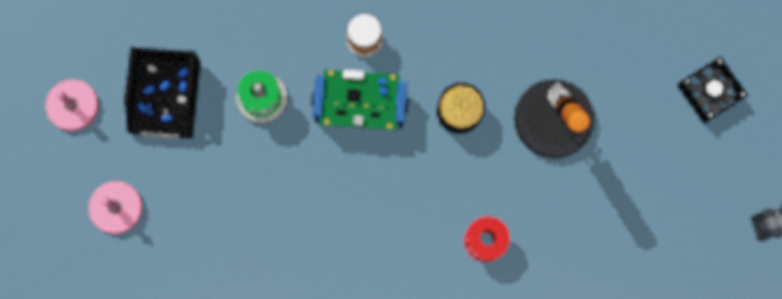

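View pics/s9.png

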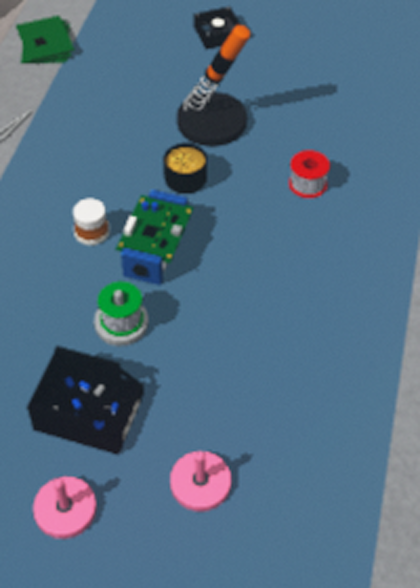

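Both views show the layout as asked. In the top crop the cleaner is at (461,107), the reel on its stand at (260,95), and the jar behind the board at (364,33). Handing in.

```bash
python3 -c "
from h import env
print(env.close_job())"
```

```text
the job is handed in; nothing more can be done
None
```

The job is handed in at about 31.5 s of the 109 s allowed, done in the order asked; no verdict was reported. The final positions below come from the top and side cameras, which agree to about 2 mm.

- **Cleaner:** it stands upright about 124 mm from the holder's centre, on the line to the iron stand. That is between the midpoint of the two centres (122 mm) and the middle of the clear gap (127 mm).
- **Reel stand and green reel:** I took the grey steel stand, not the pink ones. It stands about 123 mm from the holder's centre on the side away from the iron, so about 3 cm clear. The reel's top is at 52 mm and the spindle shows through it, so it lies flat on the base.
- **Flux jar:** it stands upright behind the board, about 86 mm from the holder's centre, so about 3 cm clear.
- **Bystanders:** I never touched the red reel, the fan, the bin, the holder or the pink stands. Where I measured them again (red reel, fan, holder), they were where they started, within measurement error.

**Checks that failed or disagreed:**
- Turning towards the jar, joint 6 reached 3.14, the end of its range. I turned back to a 15° heading for both the pick and the place.
- The networks missed the jar in the last side picture. In earlier pictures they also gave false hits: one placed the green reel at the cleaner and one placed the jar at the bin. I relied on the depth measurements and the pictures there.

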